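Gauge the thread of a wooden vise screw

TASK

Find out which of the three plywood pitch-gauge leaves fits the wooden vise screw propped on the cork mat: set them, teeth down, along the top of its sloping thread, one by one, until you have the one that seats fully. Leave that leaf sitting fully home astride the thread, and the other two standing in their places in the rack; do not disturb the rest of the bench.

Things in the scene. Friction and masses are not known exactly. Their poses are not given: they have to be found in the camera images.
- mat: Cork mat 330 x 150 x 3 mm, flat on the bench, fixed. On it stands the wooden vise screw to be gauged, fixed: thread 50 mm in diameter, 190 long; hub 84 in diameter at the low end, on the bench; tail up in a plywood V prop. Two more such screws stand far off to left and right. Origin on the bench under mid thread; x level from hub (far) to tail (near the robot), z up.
- thread_top (a point): On the top crest line of that screw at mid thread, 25 mm from its axis; a groove's middle lies under it whatever the pitch. Frame: x along the axis, rising 28 deg to the tail; z square to it, up and leaning 28 deg away from the robot. Thread: x = -95 to 95 mm. A fully seated leaf has its origin at z = 0, its x along this x, upright to the axis; a leaf of wrong pitch stays 4 mm or more higher.
- leaf_p: Plywood gauge leaf 9 mm thick (y), 140 long (x): strip 28 high with V teeth along its lower edge; on it, centred, a handle 64 long up to z = 75. Across each end (x = 58 to 70) a saddle foot 52 wide, its two legs (38 apart) down to z = -7. Origin: mid length and thickness, on the straight edge from which the teeth stand down; a tooth at x = 0. Ends alike. 80 g.
- leaf_q: As leaf_p but with other teeth. The leaves have pitches 12, 15 and 19 mm, teeth 5, 6.5 and 8 deep; which has the pitch of the screw on the mat changes from start to start, and so does each leaf's place in the rack. A good grip is across the 9 mm thickness of the handle at z = 58 mm.
- leaf_r: As leaf_p but with other teeth. Set down seated on the thread, a leaf stays there astride the screw when let go.
- rack: Dark wooden leaf rack, fixed: base 156 x 246 x 12 mm with two notched rails at x = -64 and 64, 16 thick. Three places at y = -78, 0 and 78: notches 58 wide, floor z = 30, top z = 46. A leaf stands with one foot in each rail's notch, its origin at x about 0, z = 37, its x along the rack's x. Origin: centre of underside, z up. Left or right of the mat, changing.
- tray: Bystander, fixed: shallow open wooden tray 247 (x) x 122 (y) x 40 mm with a block of wood in its far end, on the other side of the mat from the rack. Origin: centre of underside, z up.
- nut_blank: Bystander, loose: hardwood block 56 x 92 x 44 mm with a hole, in the far end of the tray. Origin: centre of underside.
- bottle: Bystander, loose: amber bottle with black cap, 64 mm in diameter, 165 high, behind and right of the screw. Origin: centre of underside.
- plane: Bystander, loose: steel block plane 165 x 46 mm, about 65 high, behind the screw. Origin: centre of the sole.
- chisel: Bystander, loose: chisel 260 mm long, 28 high, lying along its x. Origin on the bench near its ferrule.
- handle_bar: Bystander, loose: turned wooden handle bar with a knob at each end, 292 mm long, 35 high, lying along its x. Origin on the bench under its middle.
Mind the look-alikes: they are no part of the job. Leave any blue or green look-alike of the leaf_p alone.

How it is judged:
By the outcome, as a careful person would: the job done as asked, in the order asked, and still so for the second after the job is handed in, with the robot touching nothing.
It also fails if it takes over 67 s, if anything falls off the work surface, if the arm or the gripper's body presses on something with over 40 N, if the wrist force passes 120 N, or if a joint passes its speed limit or range.

ROBOT

A 7-joint arm with a two-finger parallel gripper is mounted at the origin on the work surface. World frame = base frame: x ahead of the robot, y to its left, z up, the work surface at z = 0. Lengths are in mm, angles in rad, forces in N, time in s.
With the tool pointing down it reaches from about 400 to 875 mm from the base axis. Payload 6.5 kg.
Tool frame: the origin (TCP) lies at the very end of the fingers, on their centre line; the grasp point (between the pads) lies 19 mm behind it; z points along the fingers, y is the line along which they close (so a half turn about z gives the same grasp; the last joint's range is limited). The gripper opens to 85 mm and grips with 20 to 120 N. Pads are 22 mm wide; open, the fingers measure 114 mm over their backs; the gripper's body (76 mm by 85 mm) begins 54 mm behind the grasp point. The pads swing forward as they close: fully open they stand 13 mm farther back than shut.
Start: joints at [-1.331, 0.536, -0.004, 1.538, 0.003, 1.067, -0.071], TCP at [195.682, 619.838, 209.29] pointing down, gripper open.
Joint ranges: [-2.7, 2.7], [-0.37, 2.16], [-1.27, 1.26], [0.24, 2.4], [-1.31, 4.45], [0.19, 1.91], [-2.76, 2.76]. Speed limits (rad/s): [2.39, 2.39, 3.14, 3.14, 3.14, 3.14, 3.14].

INTERFACE

Orientations are given as a unit quaternion [x, y, z, w].
In Python, from bench import observe, capture, close_job gives the robot as it stands.
- The arm moves only by the tool carry_out, never from a script. Its arguments are lists of equal length, an entry for each row: "slide": the shift along the tool's x, y, z in mm, a list of three; "twist": the turn, a rotation vector about the tool's x, y, z in degrees, a list of three; "hand": the closure, from 0 (fully open) to 1 (shut). A call has 1 to 10 rows; each row shifts and turns the commanded pose from where the row before left it, along the tool's axes as they then stand; what a row does not reach is not made up. A row lasts 1/10 s, in which the tool goes at most 50 mm and 8.59 degrees, less where a joint would pass 70% of its speed; a pose out of reach is approached as far as the arm can. A call with a gripper value outside its range is refused whole. The fingers move at their own pace and stop on an object; "squeeze" is the grip in N (left out, the last holds). Time passes only in rows, so rows that do not move let the fingers close. It gives the time, the measured TCP pose, the force, the opening and the grip force at its end, in the units of the state.
- observe(): the state, without advancing time (a new reading comes with each control period).
- capture(name): name is "scene" or "top"; returns a dict with "frame" (480x640x3 uint8, red, green, blue), "range_z" (480x640 float32, mm along the optical axis (not along the pixel's ray), 0 where there is no reading), "mtx" (3x3 intrinsics, pixels), "k1" (the pictures are not rectified: a ray, as slopes to the right and down, at radius r is drawn at 1 + k1 r^2 times it, then the intrinsics apply), "R" (3x3) and "t" (3): a world point X has camera coordinates R X + t. Camera axes: x right, y down, z forward; pixel columns grow to the right and rows downward; lengths in mm; the calibration is good to about 2 mm. A picture is of the moment at which its call begins.
- close_job(): hands the job in; it is judged then, once.
The state is a dict: "t": time; "qpos": joint angles; "dq": joint speeds; "joint_efforts": joint torques, N m; "tcp_pos": TCP position; "tcp_rot": TCP orientation; "ft_force": force on the tool from outside, world axes, zero at the start; "torque": the same for the moment, N m; "width": finger opening in mm; "finger_force": force on a finger pad.
Only numpy, scipy, OpenCV 4.12 (cv2) and the standard library are available. Lean on these libraries where they do the work, as an engineer would, in place of code of your own. Each camera call takes 0.05 s, during which the arm holds its last target. There are 200 camera calls.

## Working session

There is one attempt and no reset: what is moved stays moved. The work goes in short steps, Python scripts to look and compute and a tool call to move; the robot and the scene stay as the last step left them, time stands still between calls to the robot, and variables do not carry over. Pictures are saved under pics/ and viewed, at most 10 in all, crops included, and the job is handed in when it is done.

Besides the shell and the picture viewer there is one more tool, called as a command line: name --argument value ..., lists and objects as JSON in quotes. carry_out: Moves the arm, as the interface text tells. Its arguments: {"type":"object","properties":{"slide":{"type":"array","items":{"type":"array","items":{"type":"number"}}},"twist":{"type":"array","items":{"type":"array","items":{"type":"number"}}},"hand":{"type":"array","items":{"type":"number"}},"squeeze":{"type":"number"}},"required":["slide","twist","hand"]}

```bash
ls; mkdir -p pics
cat > h.py <<'E'
import numpy as np, cv2
from bench import observe, capture
def save(n):
    c=capture(n); np.savez(f'{n}.npz',**c); return c
def load(n): return dict(np.load(f'{n}.npz'))
def cloud(c):
    "world point per pixel from the range image"
    h,w=c['range_z'].shape
    u,v=np.meshgrid(np.arange(w,dtype=np.float64),np.arange(h,dtype=np.float64))
    p=cv2.undistortPoints(np.stack([u,v],-1).reshape(-1,1,2),c['mtx'],np.array([float(c['k1']),0,0,0])).reshape(h,w,2)
    z=c['range_z'][...,None]
    X=np.concatenate([p*z,z],-1)
    return (X-c['t'])@c['R'], c['range_z']>0
E
python3 - <<'E'
from h import *
for n in('scene','top'):
    c=save(n); cv2.imwrite(f'pics/{n}0.png',c['frame'][...,::-1])
    print(n,c['mtx'].tolist(),c['k1'],(-c['R'].T@c['t']).round(),c['R'].round(2).tolist())
o=observe(); print({k:np.round(v,3).tolist() for k,v in o.items()})
E
```

```text
pics
scene [[464.9012042451962, 0.0, 320.67578706003354], [0.0, 464.9012042451962, 237.2797616971719], [0.0, 0.0, 1.0]] -0.1130843746568308 [1069. -924. 1220.] [[0.84, 0.55, 0.01], [0.41, -0.62, -0.67], [-0.36, 0.57, -0.74]]
top [[494.7803076337942, 0.0, 308.4400720189034], [0.0, 494.7803076337942, 238.83793463731828], [0.0, 0.0, 1.0]] -0.03407067902044955 [ 350. -100. 1558.] [[0.0, -1.0, -0.02], [-0.99, 0.0, -0.13], [0.13, 0.02, -0.99]]
{'t': 0.1, 'qpos': [-1.331, 0.537, -0.004, 1.539, 0.003, 1.067, -0.071], 'dq': [-0.001, -0.002, 0.002, -0.003, -0.001, 0.001, -0.001], 'joint_efforts': [0.002, -58.457, 1.052, -25.978, 0.013, 0.005, 0.0], 'tcp_pos': [195.518, 619.252, 208.476], 'tcp_rot': [0.152, 0.988, -0.001, -0.0], 'ft_force': [0.512, -0.444, -0.833], 'torque': [-0.004, -0.009, 0.001], 'finger_force': 0.0, 'width': 85.486}
```

View pics/scene0.png

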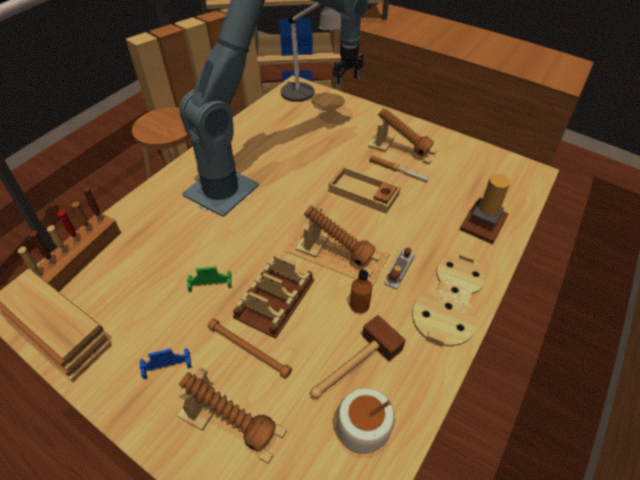

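View pics/top0.png

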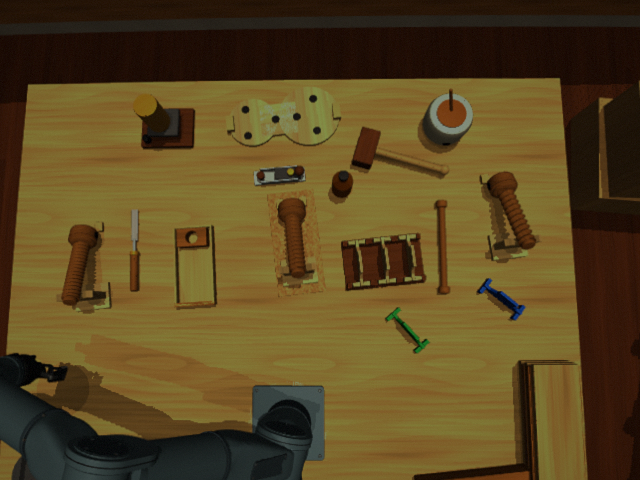

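The mat screw is at (292,240) in the top view. The rack, to its right at (385,262), holds three leaves. The green leaf at (407,330), the blue leaf at (500,298) and the other two screws are look-alikes. Next I'll measure the leaves and the thread from the range data.

Run:
```python
from h import *
for n in('scene','top'):
    c=load(n); X,ok=cloud(c)
    bz=X[ok&(abs(X[...,2])<15)]; print(n,'bench z',np.median(bz[:,2]).round(1))
    if n=='top': win=np.s_[225:300,335:435]; sw=np.s_[190:292,262:326]
    else: win=np.s_[245:345,225:325]; sw=np.s_[200:280,290:392]
    m=np.zeros_like(ok); m[win]=1; m&=ok&(X[...,2]>98)&(X[...,2]<120)
    k,l,st,ce=cv2.connectedComponentsWithStats(m.astype(np.uint8))
    for i in range(1,k):
        if st[i,4]<6: continue
        P=X[l==i]; mu=(P.min(0)+P.max(0))/2; d=np.linalg.svd(P-P.mean(0))[2][0]
        print(' handle',st[i,4],P.mean(0).round(1),mu.round(1),'yaw',np.degrees(np.arctan2(d[1],d[0])).round(1)%180, 'ext',np.ptp((P-mu)@d).round(), 'px',ce[i].round(), 'zmax',P[:,2].max().round())
    m=np.zeros_like(ok); m[win]=1; P=X[m&ok&(X[...,2]>6)&(X[...,2]<60)]
    r=cv2.minAreaRect(P[:,:2].astype(np.float32)); print(' rack rect',np.round(r[0],1),np.round(r[1],1),r[2])
    m=np.zeros_like(ok); m[sw]=1; P=X[m&ok&(X[...,2]>15)]
    print(' screw n',len(P),P.min(0).round(),P.max(0).round()); np.save(n+'_screw.npy',P)
f=lambda n,s,k:cv2.resize(load(n)['frame'][s][...,::-1],None,fx=k,fy=k,interpolation=cv2.INTER_CUBIC)
a=f('scene',np.s_[200:275,295:390],8); cv2.imwrite('pics/screw.png',a)
a=f('scene',np.s_[250:335,230:320],7); cv2.imwrite('pics/rack.png',a)
```

```text
scene bench z 1.1
 handle 97 [ 484.4 -218.2  108.5] [ 484.4 -216.9  107.4] yaw 6.2 ext 66.0 px [285. 261.] zmax 117.0
 handle 102 [ 491.9 -296.   108.7] [ 490.6 -294.   107.7] yaw 6.5 ext 63.0 px [272. 279.] zmax 117.0
 handle 104 [ 499.9 -373.6  108.3] [ 497.4 -371.8  107.6] yaw 5.6 ext 64.0 px [258. 298.] zmax 117.0
 rack rect [ 476.  -271.6] [340.6 401.3] 36.8019905090332
 screw n 2391 [ 422. -222.   15.] [772. 287. 177.]
top bench z 1.2
 handle 86 [ 496.1 -370.3  111.2] [ 496.9 -371.3  109. ] yaw 7.0 ext 63.0 px [413. 255.] zmax 120.0
 handle 78 [ 489.5 -292.7  111.3] [ 490.  -293.   108.5] yaw 6.199999999999989 ext 63.0 px [386. 258.] zmax 118.0
 handle 73 [ 481.9 -215.2  112.9] [ 481.5 -215.1  110. ] yaw 5.800000000000011 ext 62.0 px [360. 260.] zmax 120.0
 rack rect [ 487.3 -301.6] [313.9 233.1] 89.86485290527344
 screw n 1999 [414. -95.  15.] [697.  42. 179.]
```

View pics/screw.png

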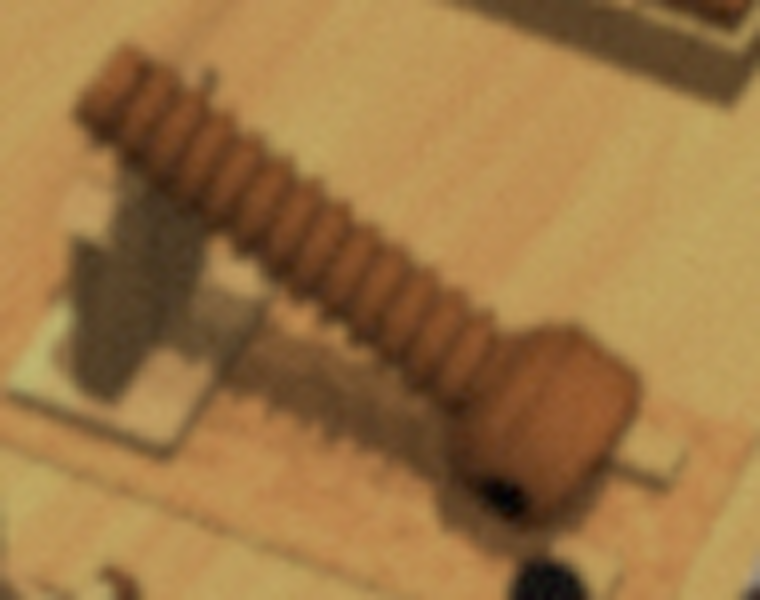

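View pics/rack.png

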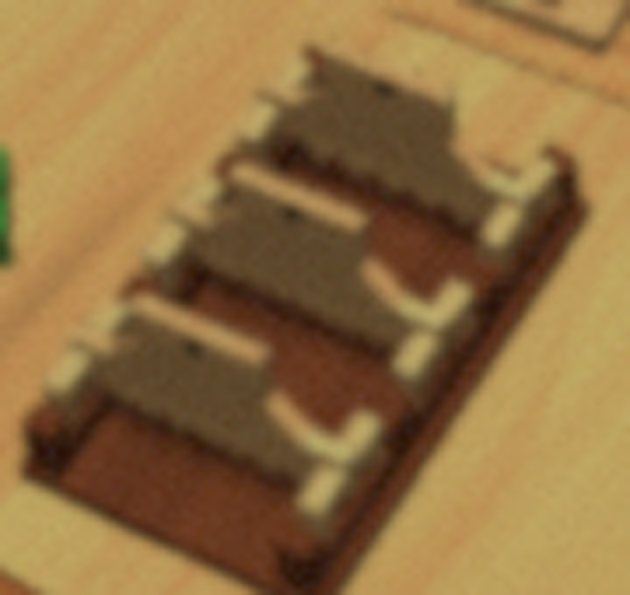

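The zoomed crops show regular thread crests, about 36 crop px apart (485,315 to 225,115), and the leaves' teeth along their lower shaded edges. I'll fit the axis and get the pitches by periodogram.

```bash
cat >> h.py <<'E'
def proj(c,P):
    return cv2.projectPoints(np.asarray(P,float).reshape(-1,1,3),cv2.Rodrigues(c['R'])[0],c['t'].astype(float),c['mtx'],np.array([float(c['k1']),0,0,0]))[0].reshape(-1,2)
def sample(c,P):
    g=cv2.cvtColor(c['frame'],cv2.COLOR_RGB2GRAY).astype(np.float32); p=proj(c,P).astype(np.float32)
    return cv2.remap(g,p[:,0:1],p[:,1:2],cv2.INTER_LINEAR)[:,0]
def period(x,s,T):
    s=s-np.polyval(np.polyfit(x,s,3),x); w=np.hanning(len(x))
    return [round(float(abs(np.sum(w*s*np.exp(2j*np.pi*x/t)))),1) for t in T]
E
cat > fit.py <<'E'
from h import *
from scipy.optimize import least_squares
al=np.radians(28)
for n in('scene','top'):
    c=load(n); X,ok=cloud(c); hsv=cv2.cvtColor(c['frame'],cv2.COLOR_RGB2HSV)
    m=ok&(X[...,0]>435)&(X[...,0]<640)&(abs(X[...,1]+65)<60)&(X[...,2]>45)&(X[...,2]<200)&(hsv[...,1]>110)&(hsv[...,2]<190)
    # above V prop/hub: keep within plausible slope band later by robust loss
    P=X[m]
    def geo(q):
        y=q[2]; d=np.array([-np.cos(al)*np.cos(y),-np.cos(al)*np.sin(y),np.sin(al)]); a=np.array([550,q[0],q[1]]); return a,d
    def res(q):
        a,d=geo(q); return np.linalg.norm(np.cross(P-a,d),axis=1)-24
    q=least_squares(res,[-62,100,0],loss='soft_l1',f_scale=2).x
    a,d=geo(q); s=(P-a)@d; r=res(q); g=abs(r)<5
    print(n,len(P),q.round(3),'rms',np.std(r[g]).round(2),'s range inliers',np.percentile(s[g],[0,1,99,100]).round(1))
    h=np.histogram(s[g],np.arange(-140,140,10)); print(h[0].tolist())
    up=np.array([np.sin(al)*np.cos(q[2]),np.sin(al)*np.sin(q[2]),np.cos(al)])
    np.savez('ax_'+n,a=a,d=d,up=up,s=s,r=r)
E
python3 fit.py
```

```text
scene 1131 [-24.77   93.121   0.13 ] rms 2.72 s range inliers [-79.8 -76.9 126.3 128.7]
[0, 0, 0, 0, 0, 0, 27, 24, 27, 27, 29, 26, 28, 27, 27, 24, 26, 35, 26, 28, 25, 34, 41, 28, 26, 24, 20]
top 1070 [-23.378  95.827   0.115] rms 2.6 s range inliers [-83.1 -78.  127.7 129.6]
[0, 0, 0, 0, 0, 3, 36, 21, 18, 32, 26, 29, 36, 25, 28, 43, 27, 34, 45, 32, 43, 48, 35, 51, 49, 44, 42]
```

```bash
sed -i 's/>435)/>405)/; s/<640)&(abs(X\[...,1\]+65)<60)/<680)\&(abs(X[...,1]+25)<50)/' fit.py
cat >> fit.py <<'E'
    # radial profile along the axis: tail end and start of hub
    hsv_s=(X[m]-a)@d
    rad=np.linalg.norm(np.cross(X[m]-a,d),axis=1)
    for s0 in list(range(-110,-40,6))+list(range(60,150,6)):
        k=(abs(s-s0)<3)&(rad<60)&((P-a)@up>10); print(s0,k.sum(),np.round(np.percentile(rad[k],90),1) if k.sum()>3 else '-',end=' | ')
    print()
    # tail end: intensity along the crest line
    t=np.arange(-120,150,1.0); np.set_printoptions(linewidth=220)
    print('I top line',sample(c,a+t[::6,None]*d+25*up).round().astype(int).tolist())
    T=[10,11,12,13,14,15,16,17,18,19,20,21]
    t=np.arange(-40,100,0.5); side=np.cross(up,d)
    for ph in(-50,-25,0,25,50):
        u=np.cos(np.radians(ph))*up+np.sin(np.radians(ph))*side
        print('  period',ph,period(t,sample(c,a+t[:,None]*d+24*u),T))
E
python3 fit.py
```

```text
scene 1366 [-2.4223e+01  9.7975e+01  4.4000e-02] rms 2.67 s range inliers [-132.4 -108.9  123.8  125.6]
[4, 2, 1, 1, 4, 23, 19, 21, 24, 18, 27, 28, 27, 31, 30, 30, 33, 33, 30, 34, 33, 34, 36, 30, 36, 27, 17]
-110 37 47.8 | -104 37 46.8 | -98 39 47.0 | -92 41 45.7 | -86 39 43.9 | -80 33 37.6 | -74 19 31.1 | -68 15 24.3 | -62 22 30.0 | -56 16 26.3 | -50 16 25.7 | -44 18 26.9 | 60 18 26.6 | 66 16 26.6 | 72 20 27.7 | 78 19 27.7 | 84 17 27.9 | 90 20 26.9 | 96 19 30.8 | 102 16 29.3 | 108 19 27.4 | 114 18 29.9 | 120 15 27.5 | 126 8 25.6 | 132 0 - | 138 0 - | 144 0 - | 
I top line [100, 99, 101, 96, 88, 94, 88, 75, 78, 77, 94, 79, 89, 88, 77, 91, 78, 87, 90, 75, 90, 77, 84, 89, 75, 88, 79, 82, 83, 76, 89, 81, 86, 87, 74, 87, 85, 86, 88, 83, 103, 125, 156, 158, 157]
  period -50 [68.7, 49.1, 66.4, 233.2, 526.3, 658.7, 564.4, 380.9, 223.3, 120.5, 59.9, 31.0]
  period -25 [56.1, 6.9, 43.5, 146.0, 307.9, 393.0, 384.0, 286.7, 163.7, 67.7, 12.2, 13.8]
  period 0 [13.7, 6.2, 7.0, 142.8, 413.8, 523.8, 396.8, 189.1, 44.3, 38.1, 41.6, 31.6]
  period 25 [34.3, 18.8, 40.5, 110.4, 412.5, 564.3, 461.5, 25
[... 609 characters left out ...]
 114 23 25.2 | 120 20 25.0 | 126 34 22.6 | 132 0 - | 138 0 - | 144 0 - | 
I top line [63, 60, 51, 57, 57, 58, 53, 52, 56, 56, 61, 66, 61, 65, 61, 61, 65, 61, 65, 60, 60, 61, 53, 61, 53, 58, 60, 54, 59, 55, 58, 59, 53, 60, 48, 55, 59, 52, 60, 56, 56, 61, 53, 40, 35]
  period -50 [11.7, 1.6, 28.4, 36.6, 106.0, 150.9, 126.0, 65.8, 13.7, 15.3, 26.1, 28.3]
  period -25 [24.7, 4.2, 8.3, 12.2, 3.7, 47.3, 78.1, 80.7, 67.8, 53.7, 44.5, 39.6]
  period 0 [11.2, 18.3, 52.5, 57.5, 215.2, 279.8, 218.9, 121.4, 57.9, 42.0, 39.1, 33.5]
  period 25 [28.6, 24.5, 55.3, 88.9, 189.3, 223.1, 154.6, 59.3, 2.7, 25.0, 31.6, 42.1]
  period 50 [28.1, 49.4, 28.7, 50.2, 155.5, 200.8, 174.9, 125.2, 84.7, 56.9, 36.4, 21.2]
```

The screw pitch peaks clearly at 15 mm in both views. Next: which leaf has 15 mm teeth.

Run:
```python
from h import *
T=[10,11,12,13,14,15,16,17,18,19,20,21]
c=load('scene'); yaw=np.radians(6.2); d=np.array([np.cos(yaw),np.sin(yaw),0]); nrm=np.array([d[1],-d[0],0])
t=np.arange(-50,50,0.5)
for nm,ctr in(('A y-216',[483,-216]),('B y-294',[490.3,-293.7]),('C y-372',[497.2,-371.7])):
    print(nm)
    acc=np.zeros(len(T))
    for z in(34,32,30,28):
        P=np.array(ctr+[z])+t[:,None]*d+4.5*nrm
        acc+=period(t,sample(c,P),T)
    print(acc.round().astype(int).tolist())
```

```text
A y-216
[42, 79, 143, 102, 66, 230, 527, 798, 959, 998, 940, 820]
B y-294
[50, 101, 159, 175, 138, 136, 152, 175, 192, 206, 226, 249]
C y-372
[134, 89, 96, 268, 418, 451, 351, 213, 208, 325, 420, 462]
```

The periodogram puts leaf A (y=-216) at 19 mm, C (y=-372) at 15 mm and B at 12 mm. The screw reads 15 mm, so C is the first to try. Next is a planner helper.

```bash
cat >> h.py <<'E'
from scipy.spatial.transform import Rotation as Ro
def ypr(yaw,tilt=0):
    "tool y across a leaf of this yaw (deg); tilt: tool z leans back toward the robot"
    y=np.radians(yaw); a=np.radians(tilt)
    ty=np.array([-np.sin(y),np.cos(y),0]); h=np.array([np.cos(y),np.sin(y),0])
    tz=-np.array([0,0,1])*np.cos(a)-h*np.sin(a); tx=np.cross(ty,tz)
    return Ro.from_matrix(np.stack([tx,ty,tz],1))
def pose():
    o=observe(); return np.array(o['tcp_pos']),Ro.from_quat(o['tcp_rot']),o
def plan(target,R1,n,p=None,R0=None):
    if p is None: p,R0,_=pose()
    rv=(R0.inv()*R1).as_rotvec()/n
    st=(np.array(target)-p)/n
    out=[R0.apply(st) for _ in range(0)]
    for i in range(n): out.append((R0*Ro.from_rotvec(rv*i)).inv().apply(st).round(1).tolist())
    print('slide',out,'twist/row',np.degrees(rv).round(2).tolist(), 'step',np.linalg.norm(st).round(1))
E
python3 - <<'E'
from h import *
p,R,o=pose(); R1=ypr(6.2)
plan([560,200,290],R1,14)
plan([497,-372,260],R1,14,np.array([560,200,290]),R1)
E
```

```text
slide [[-33.8, -20.7, -5.8], [-33.2, -21.7, -5.8], [-32.6, -22.7, -5.8], [-31.9, -23.6, -5.8], [-31.2, -24.6, -5.8], [-30.4, -25.5, -5.8], [-29.7, -26.4, -5.8], [-28.9, -27.2, -5.8], [-28.0, -28.1, -5.8], [-27.2, -28.9, -5.8], [-26.3, -29.7, -5.8], [-25.4, -30.5, -5.8], [-24.5, -31.2, -5.8], [-23.6, -31.9, -5.8]] twist/row [-0.01, -0.0, -1.69] step 40.1
slide [[8.9, -40.1, 2.1], [8.9, -40.1, 2.1], [8.9, -40.1, 2.1], [8.9, -40.1, 2.1], [8.9, -40.1, 2.1], [8.9, -40.1, 2.1], [8.9, -40.1, 2.1], [8.9, -40.1, 2.1], [8.9, -40.1, 2.1], [8.9, -40.1, 2.1], [8.9, -40.1, 2.1], [8.9, -40.1, 2.1], [8.9, -40.1, 2.1], [8.9, -40.1, 2.1]] twist/row [0.0, 0.0, 0.0] step 41.2
```

carry_out --slide '[[-34,-21,-8],[-33,-22,-8],[-33,-23,-8],[-32,-24,-8],[-31,-25,-8],[-30,-25,-8],[-30,-26,-8],[-29,-27,-8],[-28,-28,-8],[-27,-29,-8]]' --twist '[[0,0,-1.7],[0,0,-1.7],[0,0,-1.7],[0,0,-1.7],[0,0,-1.7],[0,0,-1.7],[0,0,-1.7],[0,0,-1.7],[0,0,-1.7],[0,0,-1.7]]' --hand '[0,0,0,0,0,0,0,0,0,0]' --squeeze 40

```text
t: 1.1
tcp_pos: [456.7, 318.3, 289.3]
tcp_rot: [0.004, 1.0, -0.0, -0.0]
ft_force: [1.3, 0.6, 0.1]
width: 85.6
finger_force: 0.0
```

carry_out --slide '[[-26,-30,0],[-25,-30,0],[-24,-31,0],[-24,-32,0],[9,-40,0],[9,-40,0],[9,-40,0],[9,-40,0],[9,-40,0],[9,-40,0]]' --twist '[[0,0,-1.7],[0,0,-1.7],[0,0,-1.7],[0,0,-1.7],[0,0,0],[0,0,0],[0,0,0],[0,0,0],[0,0,0],[0,0,0]]' --hand '[0,0,0,0,0,0,0,0,0,0]'

```text
t: 2.1
tcp_pos: [531.3, -45.7, 289.1]
tcp_rot: [-0.055, 0.998, 0.0, -0.0]
ft_force: [0.5, 0.3, 0.3]
width: 85.9
finger_force: 0.0
```

carry_out --slide '[[9,-40,0],[9,-40,0],[9,-40,0],[9,-40,0],[9,-40,0],[9,-40,0],[9,-40,0],[9,-40,0],[0,0,0],[0,0,0]]' --twist '[[0,0,0],[0,0,0],[0,0,0],[0,0,0],[0,0,0],[0,0,0],[0,0,0],[0,0,0],[0,0,0],[0,0,0]]' --hand '[0,0,0,0,0,0,0,0,0,0]'

```text
t: 3.1
tcp_pos: [494.7, -370.6, 288.7]
tcp_rot: [-0.054, 0.999, 0.0, -0.0]
ft_force: [0.4, 0.4, -0.5]
width: 84.8
finger_force: 0.0
```

Run:
```python
from h import *
p,R,o=pose(); R1=ypr(6.2); print(p,o['qpos'],np.degrees((R.inv()*R1).as_rotvec()))
plan([497,-372,140],R1,5)
```

```text
[ 494.74188463 -370.61610869  288.68685354] [ 0.29702376  0.4273519   0.38187035  1.55339913 -0.16669644  1.19428773
  2.38762548] [ 0.03819415 -0.05317541 -0.04324442]
slide [[-0.4, -0.3, 29.7], [-0.4, -0.3, 29.7], [-0.4, -0.3, 29.7], [-0.4, -0.3, 29.7], [-0.4, -0.3, 29.7]] twist/row [0.01, -0.01, -0.01] step 29.7
```

carry_out --slide '[[-1,0,40],[-1,0,40],[0,0,40],[0,0,40],[0,0,30],[0,0,22],[0,0,0],[0,0,0],[0,0,0],[0,0,0]]' --twist '[[0,0,0],[0,0,0],[0,0,0],[0,0,0],[0,0,0],[0,0,0],[0,0,0],[0,0,0],[0,0,0],[0,0,0]]' --hand '[0,0,0,0,0,0,0.5,1,1,1]' --squeeze 30

```text
t: 4.1
tcp_pos: [498.6, -370.1, 78.9]
tcp_rot: [-0.055, 0.998, -0.001, 0.001]
ft_force: [0.9, 0.5, 0.6]
width: 28.5
finger_force: 0.0
```

carry_out --slide '[[0,0,0],[0,0,0],[0,0,0],[0,0,0]]' --twist '[[0,0,0],[0,0,0],[0,0,0],[0,0,0]]' --hand '[1,1,1,1]'

```text
t: 4.5
tcp_pos: [498.0, -370.5, 78.0]
tcp_rot: [-0.055, 0.999, -0.001, 0.001]
ft_force: [0.3, -0.5, 4.2]
width: 8.1
finger_force: 36.3
```

```bash
cat > fit2.py <<'E'
from h import *
from scipy.optimize import least_squares
def run(n,free=False):
    c=load(n); X,ok=cloud(c); A=np.load('ax_'+n+'.npz'); a0,d0,up0=A['a'],A['d'],A['up']
    q=np.array([a0[1],a0[2],np.arctan2(-d0[1],-d0[0]),np.radians(28),24.])
    def geo(q):
        t=q[3] if free else np.radians(28)
        return np.array([550,q[0],q[1]]),np.array([-np.cos(t)*np.cos(q[2]),-np.cos(t)*np.sin(q[2]),np.sin(t)]),np.array([np.sin(t)*np.cos(q[2]),np.sin(t)*np.sin(q[2]),np.cos(t)])
    for _ in range(5):
        a,d,up=geo(q); V=X-a; s=V@d; rad=np.linalg.norm(np.cross(V,d),axis=2)
        m=ok&(s>-55)&(s<118)&(abs(rad-24)<6)&(V@up>2); P=X[m]
        def res(q):
            a,d,_=geo(q); return np.linalg.norm(np.cross(P-a,d),axis=1)-q[4]
        q=least_squares(res,q,loss='soft_l1',f_scale=2).x
    a,d,up=geo(q); s=(P-a)@d
    print(n,free,m.sum(),q.round(3),'rms',np.std(res(q)).round(2)); return a,d,up,c
if __name__=='__main__':
    for n in('scene','top'):
        run(n,True); a,d,up,c=run(n)
        np.savez('ax_'+n,a=a,d=d,up=up)
        # thread_top candidates: phase of 15 mm signal on the crest line, and on bright/dark
        t=np.arange(-45,105,.5); side=np.cross(up,d)
        for ph in(-40,-20,0,20,40):
            u=np.cos(np.radians(ph))*up+np.sin(np.radians(ph))*side
            sg=sample(c,a+t[:,None]*d+23*u); sg=sg-np.polyval(np.polyfit(t,sg,3),t)
            f=np.sum(np.hanning(len(t))*sg*np.exp(-2j*np.pi*t/15)); print('   bright max at s=',round(np.degrees(np.angle(f))/360*15%15*1.0,1),ph)
        # radial profile phase of depth
        print('   mid(31.5) top:',(a+31.5*d+25*up).round(1))
E
python3 fit2.py
```

```text
scene True 467 [-23.503 100.345   0.116   0.487  21.767] rms 2.63
scene False 468 [-23.482 100.224   0.116  -0.119  21.814] rms 2.64
   bright max at s= 9.5 -40
   bright max at s= 10.0 -20
   bright max at s= 0.5 0
   bright max at s= 0.8 20
   bright max at s= 1.7 40
   mid(31.5) top: [534.  -25.3 137.1]
top True 614 [-20.802 100.677   0.124   0.489  21.725] rms 2.35
top False 614 [-20.802 100.67    0.124 105.497  21.725] rms 2.35
   bright max at s= 10.3 -40
   bright max at s= 11.4 -20
   bright max at s= 12.6 0
   bright max at s= 11.8 20
   bright max at s= 14.0 40
   mid(31.5) top: [534.  -22.8 137.5]
```

carry_out --slide '[[0,0,-15],[0,0,-30],[0,0,-35],[0,0,-35],[0,0,-35],[0,0,-35],[0,0,-15],[0,0,0]]' --twist '[[0,0,0],[0,0,0],[0,0,0],[0,0,0],[0,0,0],[0,0,0],[0,0,0],[0,0,0]]' --hand '[1,1,1,1,1,1,1,1]'

```text
t: 5.3
tcp_pos: [498.2, -370.6, 280.5]
tcp_rot: [-0.055, 0.999, -0.001, 0.002]
ft_force: [0.2, -0.1, -1.6]
width: 8.1
finger_force: 35.5
```

Run:
```python
from h import *
p,R,o=pose(); c=load('top'); X,ok=cloud(c); b=X[172:195,333:352][ok[172:195,333:352]&(X[172:195,333:352,2]>100)]; print('bottle',b.mean(0).round(),b[:,2].max().round())
plan([560,-60,290],ypr(6.9),10)
plan([580,-19,262],ypr(6.9,28),8,np.array([560,-60,290]),ypr(6.9))
```

```text
bottle [ 718. -164.  129.] 174.0
slide [[-9.5, 30.2, -1.0], [-9.6, 30.2, -1.0], [-9.6, 30.2, -1.0], [-9.6, 30.2, -1.0], [-9.7, 30.2, -1.0], [-9.7, 30.1, -1.0], [-9.7, 30.1, -1.0], [-9.8, 30.1, -1.0], [-9.8, 30.1, -1.0], [-9.8, 30.1, -1.0]] twist/row [-0.02, 0.02, -0.06] step 31.7
slide [[-3.1, 4.8, 3.5], [-3.3, 4.8, 3.3], [-3.5, 4.8, 3.1], [-3.7, 4.8, 2.9], [-3.9, 4.8, 2.6], [-4.0, 4.8, 2.4], [-4.1, 4.8, 2.2], [-4.3, 4.8, 1.9]] twist/row [-0.0, 3.5, -0.0] step 6.7
```

carry_out --slide '[[-9.6,30,-1],[-9.6,30,-1],[-9.6,30,-1],[-9.6,30,-1],[-9.7,30,-1],[-9.7,30,-1],[-9.7,30,-1],[-9.8,30,-1],[-9.8,30,-1],[-9.8,30,-1]]' --twist '[[0,0,0],[0,0,0],[0,0,0],[0,0,0],[0,0,-0.1],[0,0,-0.1],[0,0,-0.1],[0,0,-0.1],[0,0,-0.1],[0,0,-0.1]]' --hand '[1,1,1,1,1,1,1,1,1,1]'

```text
t: 6.3
tcp_pos: [559.0, -59.4, 285.9]
tcp_rot: [-0.06, 0.998, 0.0, -0.001]
ft_force: [-0.5, -0.0, -1.7]
width: 7.8
finger_force: 35.5
```

carry_out --slide '[[-3,5,3.5],[-3,5,3.3],[-3.5,5,3],[-3.7,5,3],[-4,5,2.6],[-4,5,2.4],[-4,5,2.2],[-4,5,2],[0,0,0],[0,0,0]]' --twist '[[0,3.5,0],[0,3.5,0],[0,3.5,0],[0,3.5,0],[0,3.5,0],[0,3.5,0],[0,3.5,0],[0,3.5,0],[0,0,0],[0,0,0]]' --hand '[1,1,1,1,1,1,1,1,1,1]'

```text
t: 7.3
tcp_pos: [578.7, -18.4, 258.1]
tcp_rot: [-0.058, 0.968, -0.015, -0.242]
ft_force: [-0.7, -0.3, -1.1]
width: 8.0
finger_force: 35.5
```

Run:
```python
from h import *
p,R,o=pose(); R1=ypr(6.9,28); print(p,np.round(o['qpos'],2),np.degrees((R.inv()*R1).as_rotvec()).round(2))
T=np.array([534,-23.5,135.5]); u=-R1.apply([0,0,1]); print('u',u.round(3))
print('tool coords of T:',R.inv().apply(T-p).round(1))
plan(T+(41+20)*u,R1,3)
c=save('scene'); P=T+0*u; q=proj(c,[T])[0]; print(q)
x,y=int(q[0]),int(q[1]); cv2.imwrite('pics/hov.png',cv2.resize(c['frame'][y-75:y+45,x-65:x+85][...,::-1],None,fx=5,fy=5,interpolation=cv2.INTER_CUBIC))
save('top')
```

```text
[578.66183795 -18.43671783 258.13367954] [-0.21  0.72  0.26  1.24 -0.1   1.69  1.74] [-0.   -0.08 -0.02]
u [0.466 0.056 0.883]
tool coords of T: [-18.1   0.4 129.4]
slide [[-6.0, 0.1, 22.8], [-6.0, 0.1, 22.8], [-6.0, 0.1, 22.8]] twist/row [-0.0, -0.03, -0.01] step 23.6
[332.54827849 223.83890292]
```

View pics/hov.png

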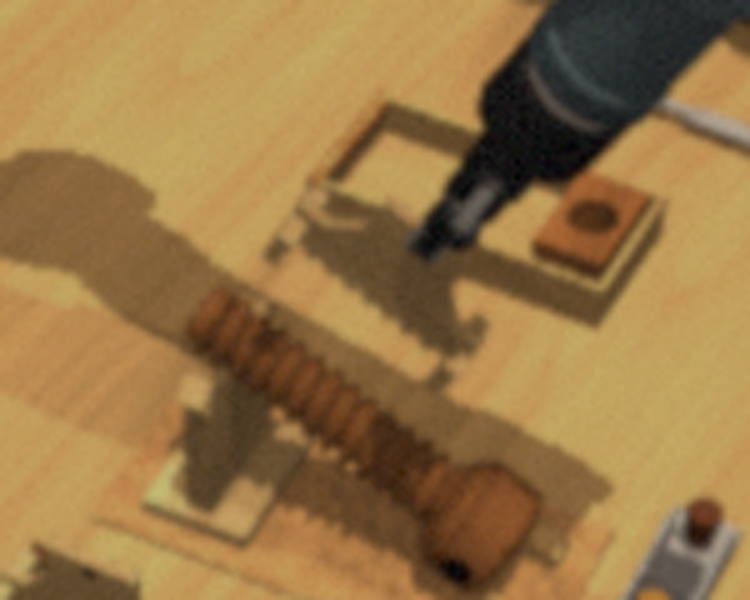

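The leaf is held level with the thread, its feet at (280,245) and (440,380) in the crop. I'll measure it in the tool frame with the cloud.

Run:
```python
from h import *
p,R,o=pose()
for n in('scene','top'):
    c=load(n); X,ok=cloud(c); L=R.inv().apply((X-p).reshape(-1,3)).reshape(X.shape)
    m=ok&(abs(L[...,1])<32)&(L[...,2]>-5)&(L[...,2]<54)&(abs(L[...,0])<85)
    P=L[m]; print(n,len(P),'x',np.percentile(P[:,0],[0,1,99,100]).round(1),'z',np.percentile(P[:,2],[1,99]).round(1))
    f=P[abs(P[:,0])>56]; print(' feet y',[np.percentile(g[:,1],[2,98]).round(1).tolist() for g in(f[f[:,0]>0],f[f[:,0]<0])],'foot z max',[g[:,2].max().round(1) for g in(f[f[:,0]>0],f[f[:,0]<0])])
    k=P[(abs(P[:,0])<50)&(P[:,2]<40)&(P[:,2]>5)]; print(' plate y',np.percentile(k[:,1],[10,50,90]).round(1),'slope',np.degrees(np.polyfit(k[:,0],k[:,1],1)[0]).round(2))
    # screw crest line in tool frame
    A=np.load('ax_'+n+'.npz'); print(' axis mid in tool:',R.inv().apply(A['a']+31.5*A['d']+25*A['up']-p).round(1),'dir',R.inv().apply(A['d']).round(3))
```

```text
scene 548 x [-70.2 -69.1  70.1  70.5] z [-3.7 46.3]
 feet y [[-27.5, 25.0], [-28.4, 24.5]] foot z max [np.float64(48.9), np.float64(47.3)]
 plate y [-6.1 -3.4 -0.6] slope 0.47
 axis mid in tool: [-17.5  -0.9 129.5] dir [ 1.     0.003 -0.001]
top 256 x [-70.  -63.2  73.8  74.2] z [-3.3 46.4]
 feet y [[-24.7, 25.8], [-25.2, -2.7]] foot z max [np.float64(47.1), np.float64(47.4)]
 plate y [-4.1 -3.7  3.8] slope 3.07
 axis mid in tool: [-17.6   1.6 129. ] dir [ 1.    -0.004 -0.001]
```

carry_out --slide '[[-6,0.3,20],[-6,0.3,20],[-5.5,0.3,20],[0,0,8],[0,0,4],[0,0,0]]' --twist '[[0,0,0],[0,0,0],[0,0,0],[0,0,0],[0,0,0],[0,0,0]]' --hand '[1,1,1,1,1,1]'

```text
t: 8.0
tcp_pos: [560.9, -19.9, 188.3]
tcp_rot: [-0.058, 0.969, -0.015, -0.241]
ft_force: [-0.5, 0.7, -0.0]
width: 7.9
finger_force: 35.5
```

```bash
cat > chk.py <<'E'
from h import *
p,R,o=pose(); R1=ypr(6.9,28); T=np.array([534,-23.5,135.5])
print('t',o['t'],'leaf origin in thread frame (x tail,y,z up):',(np.array([[1,1,-1]])*R1.inv().apply(p+R.apply([0,0,41])-T)).round(2),'F tool',R.inv().apply(o['ft_force']).round(2),np.round(o['torque'],2),'rot',np.degrees((R.inv()*R1).as_rotvec()).round(2),'w',round(o['width'],1))
E
python3 chk.py
python3 - <<'E'
from h import *
p,R,o=pose(); c=save('scene'); x,y=proj(c,[[534,-23.5,135.5]])[0].astype(int)
cv2.imwrite('pics/near.png',cv2.resize(c['frame'][y-40:y+40,x-50:x+50][...,::-1],None,fx=7,fy=7,interpolation=cv2.INTER_CUBIC))
E
```

```text
t 8.0 leaf origin in thread frame (x tail,y,z up): [[ 0.79  0.39 18.41]] F tool [0.33 0.75 0.19] [ 0.08 -0.57 -0.01] rot [ 0.01  0.05 -0.04] w 7.9
```

View pics/near.png

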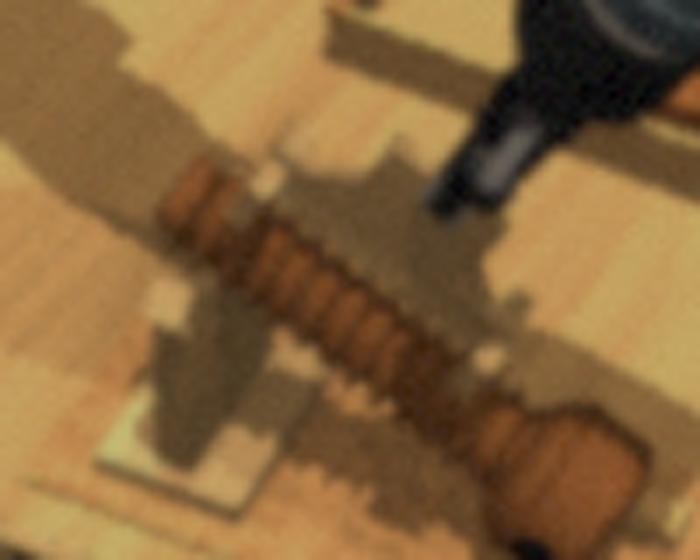

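The leaf hovers astride the thread line, feet at (265,180) and (488,358). I'll lower it slowly to contact.

carry_out --slide '[[0,0,3],[0,0,3],[0,0,2],[0,0,1],[0,0,1],[0,0,1],[0,0,0]]' --twist '[[0,0,0],[0,0,0],[0,0,0],[0,0,0],[0,0,0],[0,0,0],[0,0,0]]' --hand '[1,1,1,1,1,1,1]'

```text
t: 8.75
tcp_pos: [555.7, -20.2, 177.8]
tcp_rot: [-0.058, 0.969, -0.015, -0.242]
ft_force: [-0.6, -0.3, -0.8]
width: 7.7
finger_force: 35.5
```

```bash
python3 chk.py
```

```text
t 8.75 leaf origin in thread frame (x tail,y,z up): [[0.45 0.68 6.62]] F tool [ 0.17 -0.27  0.94] [ 0.03 -0.61  0.01] rot [ 0.01 -0.01 -0.02] w 7.7
```

carry_out --slide '[[0,0,1],[0,0,1],[0,0,0]]' --twist '[[0,0,0],[0,0,0],[0,0,0]]' --hand '[1,1,1]'

```text
t: 9.05
tcp_pos: [554.7, -20.3, 176.0]
tcp_rot: [-0.058, 0.969, -0.015, -0.242]
ft_force: [-0.1, -0.3, -0.8]
width: 8.0
finger_force: 35.5
```

carry_out --slide '[[0,0,1],[0,0,0]]' --twist '[[0,0,0],[0,0,0]]' --hand '[1,1]'

```text
t: 9.25
tcp_pos: [554.3, -20.4, 175.1]
tcp_rot: [-0.058, 0.969, -0.015, -0.242]
ft_force: [0.2, -0.7, -1.1]
width: 7.8
finger_force: 35.5
```

carry_out --slide '[[0,0,1],[0,0,0]]' --twist '[[0,0,0],[0,0,0]]' --hand '[1,1]'

```text
t: 9.45
tcp_pos: [553.8, -20.4, 174.2]
tcp_rot: [-0.058, 0.969, -0.015, -0.242]
ft_force: [-0.6, 0.2, -1.4]
width: 7.8
finger_force: 35.5
```

```bash
python3 chk.py
```

```text
t 9.45 leaf origin in thread frame (x tail,y,z up): [[0.47 0.7  2.62]] F tool [-0.13  0.3   1.52] [ 0.1  -0.62 -0.04] rot [ 0.01 -0.01 -0.02] w 7.8
```

No contact at 2.6 mm, so the teeth are already in the grooves. Continuing.

carry_out --slide '[[0,0,1],[0,0,0]]' --twist '[[0,0,0],[0,0,0]]' --hand '[1,1]'

```text
t: 9.65
tcp_pos: [553.4, -20.4, 173.3]
tcp_rot: [-0.058, 0.969, -0.015, -0.242]
ft_force: [-0.3, 0.5, -0.4]
width: 8.1
finger_force: 35.5
```

carry_out --slide '[[0,0,1],[0,0,0]]' --twist '[[0,0,0],[0,0,0]]' --hand '[1,1]'

```text
t: 9.85
tcp_pos: [552.9, -20.5, 172.4]
tcp_rot: [-0.058, 0.969, -0.015, -0.242]
ft_force: [0.2, -0.4, -0.5]
width: 7.8
finger_force: 35.5
```

carry_out --slide '[[0,0,0.7],[0,0,0]]' --twist '[[0,0,0],[0,0,0]]' --hand '[1,1]'

```text
t: 10.05
tcp_pos: [552.7, -20.6, 172.1]
tcp_rot: [-0.058, 0.969, -0.015, -0.241]
ft_force: [0.3, 0.4, 0.2]
width: 8.0
finger_force: 35.6
```

```bash
python3 chk.py
```

```text
t 10.05 leaf origin in thread frame (x tail,y,z up): [[0.43 0.65 0.16]] F tool [-0.26  0.33 -0.32] [ 0.12 -0.52  0.03] rot [ 0.01  0.01 -0.02] w 8.0
```

carry_out --slide '[[0,0,0.7],[0,0,0],[0,0,0]]' --twist '[[0,0,0],[0,0,0],[0,0,0]]' --hand '[1,1,1]'

```text
t: 10.35
tcp_pos: [552.8, -20.6, 171.9]
tcp_rot: [-0.058, 0.969, -0.015, -0.241]
ft_force: [0.7, -0.0, 4.9]
width: 7.7
finger_force: 36.3
```

carry_out --slide '[[0,0,0.7],[0,0,0],[0,0,0]]' --twist '[[0,0,0],[0,0,0],[0,0,0]]' --hand '[1,1,1]'

```text
t: 10.65
tcp_pos: [552.8, -20.6, 171.8]
tcp_rot: [-0.058, 0.969, -0.015, -0.241]
ft_force: [2.0, 0.6, 8.2]
width: 7.9
finger_force: 36.7
```

```bash
python3 chk.py
```

```text
t 10.65 leaf origin in thread frame (x tail,y,z up): [[0.22 0.64 0.01]] F tool [ 2.01  0.38 -8.19] [ 0.06  0.13 -0.07] rot [-0.    0.1  -0.01] w 7.9
```

The leaf meets a hard stop at z ≈ 0 with 8 N, so it looks seated. I'll back off the press and release it.

carry_out --slide '[[0,0,0.8],[0,0,0],[0,0,-1.5],[0,0,0],[0,0,0],[0,0,0],[0,0,0],[0,0,0]]' --twist '[[0,0,0],[0,0,0],[0,0,0],[0,0,0],[0,0,0],[0,0,0],[0,0,0],[0,0,0]]' --hand '[1,1,1,1,0.7,0.5,0.3,0.3]'

```text
t: 11.45
tcp_pos: [552.1, -20.6, 171.0]
tcp_rot: [-0.058, 0.968, -0.015, -0.242]
ft_force: [-0.2, -0.1, -1.1]
width: 59.8
finger_force: 0.0
```

carry_out --slide '[[0,0,-5],[0,0,-15],[0,0,-25],[0,0,-30],[0,0,-30],[0,0,-30],[0,0,0],[0,0,0]]' --twist '[[0,0,0],[0,0,0],[0,0,0],[0,0,0],[0,0,0],[0,0,0],[0,0,0],[0,0,0]]' --hand '[0.3,0.3,0.3,0.3,0.3,0.3,0.3,0.3]'

```text
t: 12.25
tcp_pos: [615.6, -13.1, 290.6]
tcp_rot: [-0.058, 0.969, -0.015, -0.241]
ft_force: [-0.1, -0.3, 0.4]
width: 60.0
finger_force: 0.0
```

```bash
cat > seat.py <<'E'
from h import *
R=ypr(6.9,28); T=np.array([534,-23.5,135.5]); S=np.diag([1,1,-1.])
for n in('scene','top'):
    c=save(n); X,ok=cloud(c); L=R.inv().apply((X-T).reshape(-1,3)).reshape(X.shape)*[1,1,-1]
    m=ok&(abs(L[...,0])<85)&(abs(L[...,1])<30)&(L[...,2]>3)&(L[...,2]<90)
    P=L[m]; h=P[(P[:,2]>55)]; f=P[(abs(P[:,0])>56)]
    print(n,len(P),'x',np.percentile(P[:,0],[1,99]).round(1),'handle x',np.percentile(h[:,0],[1,99]).round(1),'y',np.median(h[:,1]).round(1),'z top',np.percentile(h[:,2],[90,97,100]).round(1),'strip top slope',end=' ')
    xs=np.arange(-28,29,4); zt=[h[abs(h[:,0]-x)<3,2].max() for x in xs]; print(np.degrees(np.polyfit(xs,zt,1)[0]).round(2),'mean',np.mean(zt).round(1),'foot y',[np.percentile(g[:,1],[2,98]).round(1).tolist() for g in(f[f[:,0]>0],f[f[:,0]<0])])
c=load('scene'); x,y=proj(c,[T])[0].astype(int)
cv2.imwrite('pics/seat.png',cv2.resize(c['frame'][y-40:y+40,x-50:x+50][...,::-1],None,fx=7,fy=7,interpolation=cv2.INTER_CUBIC))
E
python3 seat.py
```

```text
scene 650 x [-66.6  71. ] handle x [-29.9  33.2] y 4.1 z top [77.1 80.2 82.8] strip top slope 1.71 mean 78.3 foot y [[-27.1, 25.3], [-27.1, 26.2]]
top 432 x [-68.6  74.4] handle x [-28.7  36. ] y 7.3 z top [78.2 79.7 80.7] strip top slope 2.42 mean 78.5 foot y [[-22.9, 26.2], [-21.6, 27.0]]
```

View pics/seat.png

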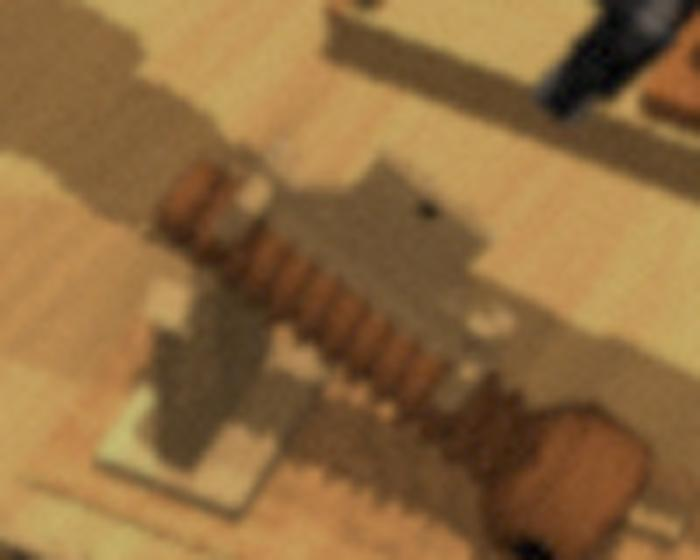

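The leaf sits astride the thread, but its handle seems to lean to +y. I'll measure the lean.

Run:
```python
from h import *
R=ypr(6.9,28); T=np.array([534,-23.5,135.5])
for n in('scene','top'):
    c=load(n); X,ok=cloud(c); L=R.inv().apply((X-T).reshape(-1,3)).reshape(X.shape)*[1,1,-1]
    m=ok&(abs(L[...,0])<52)&(abs(L[...,1])<20)&(L[...,2]>12)&(L[...,2]<85)
    P=L[m]; 
    for z in range(14,82,6):
        k=P[abs(P[:,2]-z)<3]; print(z,len(k),np.percentile(k[:,1],[10,50,90]).round(1).tolist() if len(k)>2 else '',end=' | ')
    a=P[P[:,2]<72]; A=np.c_[a[:,0],a[:,2],np.ones(len(a))]; s=np.linalg.lstsq(A,a[:,1],rcond=None)[0]; print(n,'lean',np.degrees(s[1]).round(2),'yaw',np.degrees(s[0]).round(2))
```

```text
14 34 [-6.0, -2.8, 1.1] | 20 43 [-4.3, -1.4, 2.0] | 26 49 [-3.7, -0.2, 3.0] | 32 46 [-3.6, 0.6, 4.9] | 38 42 [-2.4, 0.7, 4.5] | 44 36 [-1.9, 1.6, 6.2] | 50 29 [-2.1, 2.1, 4.1] | 56 31 [-0.6, 2.6, 6.1] | 62 25 [0.1, 3.6, 5.6] | 68 33 [1.0, 4.5, 8.2] | 74 46 [1.1, 5.2, 11.4] | 80 15 [1.9, 5.3, 9.2] | scene lean 6.71 yaw 0.2
14 9 [-3.6, -1.8, -1.3] | 20 8 [-2.0, -1.4, -1.0] | 26 13 [-1.3, -0.7, 1.2] | 32 16 [-0.5, 0.2, 5.4] | 38 19 [0.3, 3.3, 8.0] | 44 14 [0.7, 1.9, 7.4] | 50 12 [1.2, 2.2, 9.2] | 56 10 [2.2, 2.6, 6.2] | 62 11 [3.0, 5.0, 10.9] | 68 10 [3.3, 3.9, 9.3] | 74 39 [4.3, 8.4, 11.8] | 80 24 [5.2, 8.4, 12.3] | top lean 7.44 yaw 2.68
```

The lean is about 6.5° to +y, which means it is resting against its leg stop. I'll regrip once to set it upright, centre it by feel, and release again.

carry_out --slide '[[0,0,30],[0,0,35],[0,0,30],[0,0,25],[0,0,15],[0,0,0],[0,0,0],[0,0,0],[0,0,0],[0,0,0]]' --twist '[[0,0,0],[0,0,0],[0,0,0],[0,0,0],[0,0,0],[0,0,0],[0,0,0],[0,0,0],[0,0,0],[0,0,0]]' --hand '[0.3,0.3,0.3,0.3,0.3,0.5,0.7,1,1,1]'

```text
t: 13.35
tcp_pos: [553.2, -20.7, 172.1]
tcp_rot: [-0.058, 0.969, -0.015, -0.241]
ft_force: [1.1, -1.2, 2.6]
width: 7.9
finger_force: 33.2
```

```bash
python3 chk.py
```

```text
t 13.35 leaf origin in thread frame (x tail,y,z up): [[0.   0.43 0.38]] F tool [ 0.38 -1.32 -2.73] [-0.11 -0.38  0.02] rot [-0.01  0.1  -0.03] w 7.9
```

carry_out --slide '[[0,-0.8,0],[0,0,0],[0,0,0]]' --twist '[[0,0,0],[0,0,0],[0,0,0]]' --hand '[1,1,1]'

```text
t: 13.65
tcp_pos: [553.0, -21.2, 172.0]
tcp_rot: [-0.058, 0.969, -0.014, -0.241]
ft_force: [1.2, 0.3, 6.1]
width: 8.0
finger_force: 33.6
```

```bash
python3 chk.py
```

```text
t 13.65 leaf origin in thread frame (x tail,y,z up): [[0.16 0.01 0.18]] F tool [ 1.78  0.15 -6.  ] [ 0.15 -0.23 -0.08] rot [ 0.02  0.07 -0.  ] w 8.0
```

carry_out --slide '[[0,-0.8,0],[0,0,0],[0,0,0]]' --twist '[[0,0,0],[0,0,0],[0,0,0]]' --hand '[1,1,1]'

```text
t: 13.95
tcp_pos: [552.9, -21.6, 171.9]
tcp_rot: [-0.058, 0.969, -0.014, -0.241]
ft_force: [0.8, 0.6, 4.9]
width: 7.9
finger_force: 33.5
```

```bash
python3 chk.py
```

```text
t 13.95 leaf origin in thread frame (x tail,y,z up): [[ 0.27 -0.4   0.05]] F tool [ 1.57  0.5  -4.77] [ 0.31 -0.15 -0.21] rot [0.04 0.05 0.01] w 7.9
```

carry_out --slide '[[0,1.2,0],[0,0,0],[0,0,-0.7],[0,0,0],[0,0,0]]' --twist '[[0,0,0],[0,0,0],[0,0,0],[0,0,0],[0,0,0]]' --hand '[1,1,1,1,1]' --squeeze 20

```text
t: 14.45
tcp_pos: [552.8, -21.0, 171.9]
tcp_rot: [-0.058, 0.969, -0.015, -0.241]
ft_force: [1.2, -0.6, 2.4]
width: 8.1
finger_force: 33.2
```

```bash
python3 chk.py
```

```text
t 14.45 leaf origin in thread frame (x tail,y,z up): [[0.39 0.23 0.04]] F tool [ 0.15 -0.72 -2.61] [ 0.05 -0.45  0.03] rot [ 0.01  0.   -0.02] w 8.1
```

carry_out --slide '[[0,0,0],[0,0,0],[0,0,0],[0,0,0],[0,0,0],[0,0,0]]' --twist '[[0,0,0],[0,0,0],[0,0,0],[0,0,0],[0,0,0],[0,0,0]]' --hand '[0.88,0.85,0.8,0.7,0.5,0.3]'

```text
t: 15.05
tcp_pos: [552.7, -21.0, 171.9]
tcp_rot: [-0.058, 0.969, -0.015, -0.241]
ft_force: [-0.3, 0.5, 0.1]
width: 54.0
finger_force: 0.0
```

carry_out --slide '[[0,0,-10],[0,0,-20],[0,0,-30],[0,0,-35],[0,0,-35],[0,0,-20],[0,0,0]]' --twist '[[0,0,0],[0,0,0],[0,0,0],[0,0,0],[0,0,0],[0,0,0],[0,0,0]]' --hand '[0.3,0.3,0.3,0.3,0.3,0.3,0.3]'

```text
t: 15.75
tcp_pos: [624.8, -12.5, 307.2]
tcp_rot: [-0.058, 0.969, -0.015, -0.239]
ft_force: [-0.6, -0.1, -0.3]
width: 59.8
finger_force: 0.0
```

```bash
cat > lean.py <<'E'
from h import *
R=ypr(6.9,28); T=np.array([534,-23.5,135.5])
for n in('scene','top'):
    c=load(n); X,ok=cloud(c); L=R.inv().apply((X-T).reshape(-1,3)).reshape(X.shape)*[1,1,-1]
    m=ok&(abs(L[...,0])<52)&(abs(L[...,1])<20)&(L[...,2]>12)&(L[...,2]<72); a=L[m]
    A=np.c_[a[:,0],a[:,2],np.ones(len(a))]; s=np.linalg.lstsq(A,a[:,1],rcond=None)[0]; print(n,'lean',np.degrees(s[1]).round(2),'yaw',np.degrees(s[0]).round(2),'y0',s[2].round(1))
E
python3 seat.py; python3 lean.py
```

```text
scene 647 x [-66.2  71.1] handle x [-29.7  33. ] y 4.5 z top [76.8 77.9 78.6] strip top slope 0.26 mean 77.5 foot y [[-26.7, 23.6], [-26.4, 25.4]]
top 429 x [-65.5  74.7] handle x [-27.  37.] y 7.3 z top [78.1 79.2 80.5] strip top slope -0.1 mean 78.0 foot y [[-22.8, 26.4], [-23.1, 24.9]]
scene lean 6.25 yaw 0.32 y0 -3.4
top lean 7.77 yaw 2.43 y0 -3.6
```

The leaf settles the same way both times, fully down with its legs astride the thread, so this is its natural rest. The arm is clear and the other two leaves were never moved, so I'm handing in.

```bash
python3 -c "
from bench import close_job
print(close_job())"
```

```text
the job is handed in; nothing more can be done
None
```

I handed the job in with the 15 mm leaf (the rack place at y ≈ -372) sitting home astride the thread, leaning about 6.5° onto its legs; the camera periodogram showed 15 mm for the screw, so it was the only leaf I tried, and I never moved the other two.

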